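# Scan a tube rack and its location label, then park the scanner

## Task

Pick up the hand scanner and scan the label on the tube rack, then the label on the location stand: for each, hold the scanner steady for a second or more with its window about 80 mm from the label, aimed squarely at the label's middle. Then lay the scanner back in its sloped cradle, flat on the narrow bar with its tail in the cup and its head at the high end, letting go only once it is in place. Do not knock or shift the bottles and glassware.

Things in the scene. Friction and masses are not known exactly. Their poses are not given: they have to be found in the camera images.
- scanner: Loose scanner, 0.22 kg. White bar 120 mm long (x -60 to 60), 44 wide (y), 40 high (z 0 to 40): grip across the 44. Grey head 64 wide, bent down 45 degrees at the +x end (x 41 to 87, z 13 to 59). Origin: centre of the bar's underside; x to the head, z up out of its top. Centre of mass 9 mm ahead of it. Window on the head's lower front at (76, 0, 24) mm, looking 45 degrees forward and down.
- scanner_spot (a point): The spot the scanner reads best: the point 80 mm straight ahead of its window, at (132, 0, -32) mm in the scanner's frame, carried with it. Its x axis is the viewing direction (45 degrees below the scanner's x), its y the scanner's y.
- tube_rack: Fixed aluminium tube rack: block 85 x 170 mm, 56 mm high (x -87 to -1), with six capped tubes up to 82 mm high, and a label shelf sloping down on its +x side. Origin: on the table, at the front edge of the block; x out of the label side, z up.
- rack_label (a point): Centre of the 50 x 60 mm bar-code label on the tube rack's shelf, at (34, 0, 55) mm in the rack's frame. z is the outward normal of the label: it points up, leaning 20 degrees towards the rack's x; the label's long side is along the rack's y.
- location_stand: Fixed location stand: base 110 x 100 mm, 10 mm thick, a post, and a plate 64 x 74 mm leaning at 45 degrees, top edge 133 mm high. Origin: on the table at the base's centre; x to the side the label faces, z up.
- stand_label (a point): Centre of the 50 x 60 mm bar-code label on the location stand, at (20, 0, 110) mm in the stand's frame. z is the outward normal: 45 degrees up, towards the stand's x.
- cradle: Fixed cradle: base 150 x 100 x 10 mm; on posts a bar 26 mm wide, 130 long, rising 20 degrees towards x. Low end in a cup: end wall (inside at -65 mm along the slope from the seat point) 14 mm above the bar's top; cheeks (-67 to -39 mm, 60 mm apart inside) 10 mm above. Elsewhere both sides of the bar are free for fingers. Highest point 84 mm. Origin: on the table, centre of the base; z up.
- cradle_seat (a point): Where the scanner's origin belongs, with the same axes, when it lies in the cradle: on the bar's top surface, 62 mm above the table, straight above the cradle's origin. x runs up the slope (20 degrees), z is square to the bar.
- cylinder_glass: Loose glass measuring cylinder, foot 64 mm across, tube 30 mm, 216 mm high; origin at its foot's centre. Leave alone.
- wash_bottle: Loose white bottle, 68 mm across, 160 mm high; origin at its foot. Leave alone.
- flask: Loose conical flask, 80 mm across at the foot, 126 mm high; origin at its foot. Leave alone.
- reagent_jar: Loose white jar with a cap, 70 mm across, 100 mm high; origin at its foot. Leave alone.
- beaker: Loose glass beaker, 72 mm across, 90 mm high; origin at its foot. Leave alone.
- amber_vial: Loose small amber bottle, 52 mm across, 120 mm high; origin at its foot. Leave alone.
- sample_jar: Loose small white jar, 54 mm across, 95 mm high; origin at its foot. Leave alone.
There are look-alikes about, which are no part of the job. What is shaped like the tube_rack but green is not meant. Leave any brown look-alike of the location_stand alone.

How it is judged:
By the outcome, as a careful person would: the job done as asked, in the order asked, and still so for the second after the job is handed in, with the robot touching nothing.
It also fails if it takes over 72 s, if anything falls off the work surface, if the arm or the gripper's body presses on something with over 40 N, if the wrist force passes 120 N, or if a joint passes its speed limit or range.

## Robot

A 6-joint arm with a two-finger parallel gripper is mounted at the origin on the work surface. World frame = base frame: x ahead of the robot, y to its left, z up, the work surface at z = 0. Lengths are in m, angles in rad, forces in N, time in s.
With the tool pointing down it reaches from about 0.35 to 0.975 m from the base axis. Payload 4.9 kg.
Tool frame: the origin (TCP) lies at the very end of the fingers, on their centre line; the grasp point (between the pads) lies ctrl.hold_point_z behind it (ctrl.hold_point_z is the distance from the TCP to the grasp point, in m); z points along the fingers, y is the line along which they close (so a half turn about z gives the same grasp; the last joint's range is limited). The gripper opens to 85 mm and grips with 20 to 120 N. Pads are 22 mm wide; open, the fingers measure 114 mm over their backs; the gripper's body (76 mm by 85 mm) begins 54 mm behind the grasp point. The pads swing forward as they close: fully open they stand 13 mm farther back than shut.
Start: joints at [1.067, 0.053, 1.613, -0, 1.476, -0.119], TCP at [0.235, 0.579, 0.206] pointing down, gripper open.
Joint ranges: [-3.01, 3.01], [-1.01, 2.22], [0.06, 2.58], [-1.02, 4.17], [0.09, 2.62], [-3.14, 3.14]. Speed limits (rad/s): [2.57, 2.57, 3.14, 3.14, 3.14, 3.14].

## Interface

Orientations are given as a rotation vector (axis times angle).
In Python, from station import ctrl gives the robot as it stands. The module is installed in compiled form; this text tells all that it offers.
- The arm moves only by the tool jog_arm, never from a script. Its argument "deltas" is a list of rows, each a list of 3 entries, a list of its own where there are three numbers: the closure, from -1 (fully open) to 1 (shut), then the shift along the world's x, y, z scaled (see below), then the turn, a rotation vector about the world's x, y, z scaled (see below). A call has 1 to 12 rows; each row is the pose to reach, as a shift and turn from the pose commanded when the call began, turning the shorter way round; what a row does not reach only later rows make up. The controller multiplies each number of a shift by 0.4 m and each number of a turn by 180 degrees. A row lasts 1/12 s, in which the tool goes at most 41.7 mm and 7.16 degrees, less where a joint would pass 70% of its speed; a pose out of reach is approached as far as the arm can. A call with a number of a shift or a turn outside -1 to 1 is refused whole. A call with a gripper value outside its range is refused whole. The fingers move at their own pace and stop on an object; "squeeze" is the grip in N (left out, the last holds). Time passes only in rows, so rows that repeat a pose let the fingers close. It gives the time, the measured TCP pose, the force, the opening and the grip force at its end, in the units of the state.
- ctrl.get_obs(): the state, without advancing time (a new reading comes with each control period).
- ctrl.get_image(name): name is "scene" or "top"; returns the picture (420x560x3 uint8, red, green, blue); there is no depth.
- ctrl.get_calibration(name): a dict with "K" (3x3 intrinsics, pixels), "dist_coeffs" ([k1, k2, p1, p2, k3] as OpenCV has them; the pictures are not rectified), "extrinsics" (4x4, takes a point from world to camera coordinates). Camera axes: x right, y down, z forward; pixel columns grow to the right and rows downward; lengths in m; the calibration is good to about 2 mm. A picture is of the moment at which its call begins. get_calibration takes no time and is no camera call.
- ctrl.finish_job(): hands the job in; it is judged then, once.
The state is a dict: "t": time; "q": joint angles; "dq": joint speeds; "effort": joint torques, N m; "tool_pos": TCP position; "tool_rot": TCP orientation; "contact_force": force on the tool from outside, world axes, zero at the start; "wrist_torque": the same for the moment, N m; "opening": finger opening in m; "grip_force": force on a finger pad.
Only numpy, scipy, OpenCV 4.12 (cv2) and the standard library are available. Lean on these libraries where they do the work, as an engineer would, in place of code of your own. Each camera call takes 0.05 s, during which the arm holds its last target. There are 200 camera calls.

## Working session

There is one attempt and no reset: what is moved stays moved. The work goes in short steps, Python scripts to look and compute and a tool call to move; the robot and the scene stay as the last step left them, time stands still between calls to the robot, and variables do not carry over. Pictures are saved under pics/ and viewed, at most 10 in all, crops included, and the job is handed in when it is done.

Besides the shell and the picture viewer there is one more tool, called after ">>>" as a command line: name --argument value ..., lists and objects as JSON in quotes. jog_arm: Moves the arm, as the interface text tells. Its arguments: {"type":"object","properties":{"deltas":{"type":"array","items":{"type":"array"}},"squeeze":{"type":"number"}},"required":["deltas"]}

```bash
mkdir -p pics
python3 - <<'E'
from station import ctrl
import cv2,numpy as np
for n in("scene","top"):
    im=ctrl.get_image(n); cv2.imwrite(f"pics/{n}0.png",cv2.resize(im[:,:,::-1],(784,588),interpolation=cv2.INTER_CUBIC))
    c=ctrl.get_calibration(n); print(n,c)
print(ctrl.get_obs(),ctrl.hold_point_z)
E
```

```text
scene {'K': array([[501.58163828,   0.        , 282.69426158],
       [  0.        , 501.58163828, 214.2323054 ],
       [  0.        ,   0.        ,   1.        ]]), 'dist_coeffs': array([-0.12018877,  0.        ,  0.        ,  0.        ,  0.        ]), 'extrinsics': array([[-0.37817985,  0.92562943,  0.01378989,  0.16120049],
       [ 0.55922332,  0.24029946, -0.7934264 , -0.26201347],
       [-0.73773253, -0.29234624, -0.60850998,  2.19915754],
       [ 0.        ,  0.        ,  0.        ,  1.        ]])}
top {'K': array([[455.08864461,   0.        , 266.37180977],
       [  0.        , 455.08864461, 206.88969162],
       [  0.        ,   0.        ,   1.        ]]), 'dist_coeffs': array([-0.04739601,  0.        ,  0.        ,  0.        ,  0.        ]), 'extrinsics': array([[ 0.02411727, -0.99968116,  0.007479  ,  0.06250062],
       [-0.99410281, -0.02477254, -0.10557425,  0.57656465],
       [ 0.10572586, -0.00488873, -0.9943833 ,  1.41236947],
       [ 0.        ,  0.        ,  0.        ,  1.        ]])}
{'t': 0.1, 'q': array([ 1.06698144e+00,  5.32944270e-02,  1.61414476e+00, -5.60068302e-05,
        1.47600536e+00, -1.19011695e-01]), 'dq': array([-0.00114026, -0.00191455, -0.00235675, -0.00048627,  0.00167205,
        0.00045853]), 'effort': array([ 5.91390744e-04, -3.94897449e+01, -3.71365821e+01, -8.08914024e-05,
        3.91437105e-03, -6.92543409e-07]), 'tool_pos': array([0.2343371 , 0.57874999, 0.20509091]), 'tool_rot': array([-6.00618218e-01, -3.08311900e+00,  2.79541127e-03]), 'contact_force': array([-0.23578596, -0.02340771,  1.47181736]), 'wrist_torque': array([ 0.02291928, -0.06158456, -0.00609456]), 'grip_force': 0.0, 'opening': 0.0853747489314854} 0.0187
```

View pics/scene0.png

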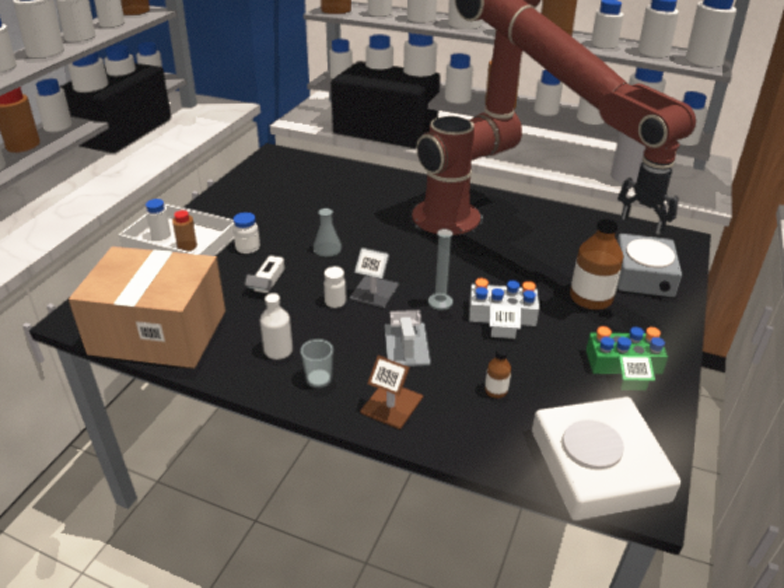

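View pics/top0.png

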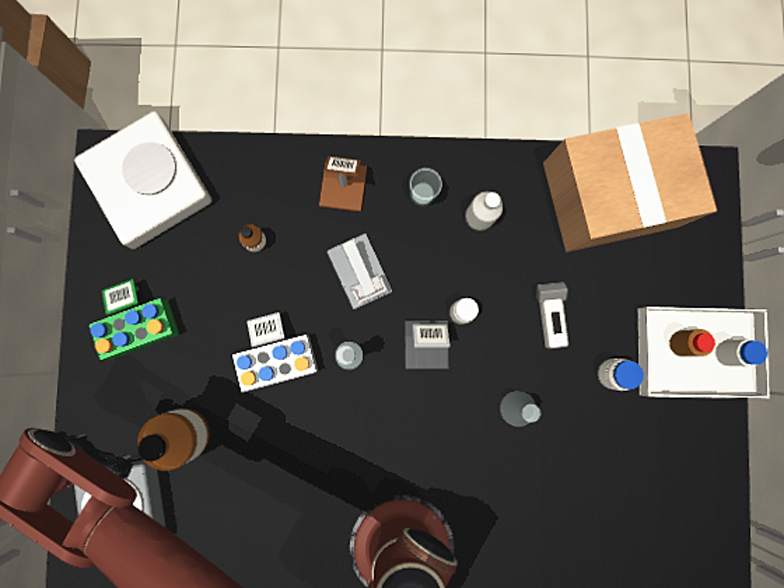

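The top view (784x588 scale) shows:

- **Scanner:** white bar with a grey head at (553,315). Other white things are the wash bottle (484,210), the box and the tray, none of which is scanner-shaped.
- **Tube rack:** white/aluminium at (272,360). The green one at (130,325) is the look-alike.
- **Location stand:** grey at (428,345). The brown one at (343,183) is the look-alike.
- **Cradle:** (360,270).

Next I'll check these in close crops.

```bash
cat > mos.py <<'E'
from station import ctrl
import cv2,numpy as np
def mosaic(name,cs,out,im=None,z=5,w=80,h=60):
    im=ctrl.get_image(name)[:,:,::-1] if im is None else im
    T=[]
    for (u,v) in cs:
        u0,v0=int(u-w/2),int(v-h/2)
        c=cv2.resize(im[v0:v0+h,u0:u0+w],None,fx=z,fy=z,interpolation=cv2.INTER_CUBIC)
        for k in range(0,w,10):
            x=k*z+z//2; cv2.line(c,(x,0),(x,5),(0,255,255)); 
            if k%20==0: cv2.putText(c,str(u0+k),(x,15),0,.35,(0,255,255))
        for k in range(0,h,10):
            y=k*z+z//2; cv2.line(c,(0,y),(5,y),(0,255,255)); cv2.putText(c,str(v0+k),(7,y+4),0,.35,(0,255,255))
        T.append(c)
    cv2.imwrite(out,np.vstack([np.hstack(T[:2]),np.hstack(T[2:])]))
E
python3 - <<'E'
from mos import *
mosaic("top",[(395,225),(257,193),(195,250),(305,246)],"pics/mt.png")
mosaic("scene",[(190,195),(290,242),(360,220),(268,198)],"pics/ms.png")
E
```

```text
(no output)
```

View pics/mt.png

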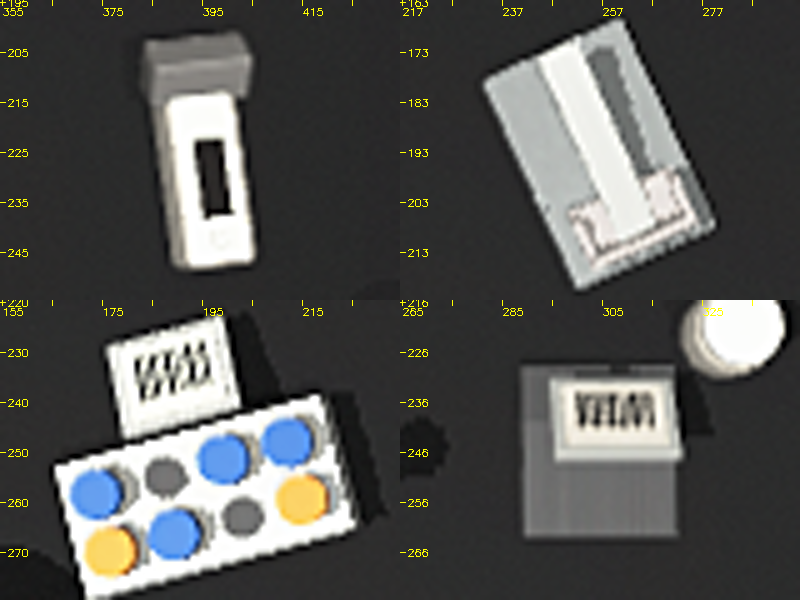

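View pics/ms.png

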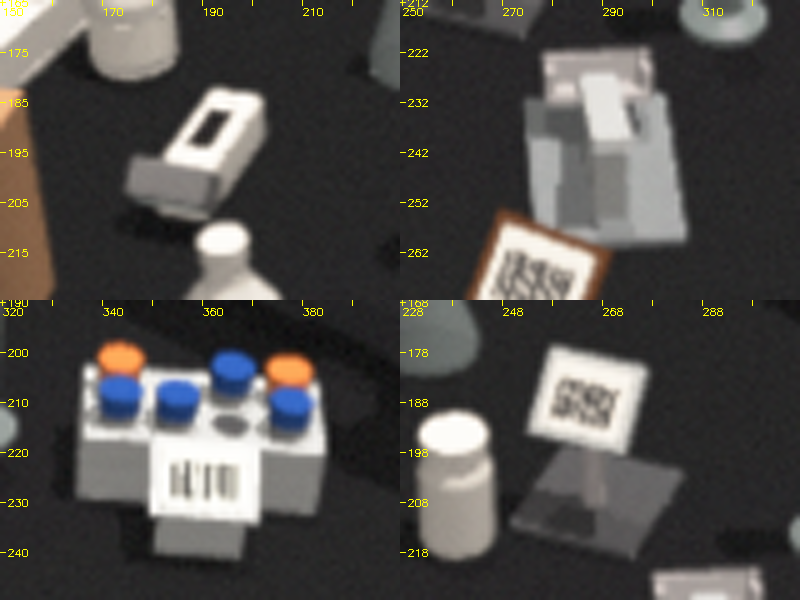

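The crops show the scanner lying flat with its head towards the top of the top image (+x). The white rack, grey stand and cradle are all clear. Next: fit planar poses to the corners I read off.

```bash
cat > fit.py <<'E'
from station import ctrl
import cv2,numpy as np
from scipy.optimize import least_squares
from scipy.spatial.transform import Rotation as R
C={n:ctrl.get_calibration(n) for n in("top","scene")}
def proj(n,P):
    c=C[n];E=c["extrinsics"];return cv2.projectPoints(np.asarray(P,float).reshape(-1,1,3),cv2.Rodrigues(E[:3,:3])[0],E[:3,3],c["K"],c["dist_coeffs"])[0][:,0]
def back(n,uv,z):
    c=C[n];E=c["extrinsics"];p=cv2.undistortPoints(np.array([[uv]],float),c["K"],c["dist_coeffs"])[0,0]
    d=E[:3,:3].T@np.r_[p,1];o=-E[:3,:3].T@E[:3,3];return o+d*(z-o[2])/d[2]
def wp(p,P):
    P=np.asarray(P,float)/1000;c,s=np.cos(p[2]),np.sin(p[2])
    return np.c_[p[0]+c*P[:,0]-s*P[:,1],p[1]+s*P[:,0]+c*P[:,1],P[:,2]]
def fit(obs,x0):
    def f(p):return np.concatenate([(proj(n,wp(p,[a for a,_ in L]))-[b for _,b in L]).ravel() for n,L in obs.items() if L])
    r=least_squares(f,x0,loss="soft_l1",f_scale=1.0);return r.x,f(r.x).reshape(-1,2)
E
python3 - <<'E'
from fit import *
np.set_printoptions(precision=4,suppress=True)
O={
"scanner":({"top":[((-60,22,40),(392.6,248)),((-60,-22,40),(405.8,247.2)),((87,32,35),(383.2,203)),((87,-32,35),(403.4,201.5)),((63,-32,59),(405,206))],
 "scene":[((-60,-22,40),(193,182)),((-60,22,40),(202.4,183.6)),((63,-32,59),(176.2,195.6)),((63,32,59),(194.2,200)),((87,-32,35),(174.6,203)),((87,32,35),(191.8,206))]},(395,225)),
"cradle":({"top":[((75,50,10),(233.6,178.6)),((75,-50,10),(261,166.2)),((-75,-50,10),(279.8,207.8)),((-75,50,10),(252.6,220.6)),((61,13,84),(244.6,174.6)),((61,-13,84),(252.2,170.2))],
 "scene":[((-75,-50,10),(274.8,231)),((-75,50,10),(302.6,230.2)),((75,50,0),(307,259.6)),((61,-13,84),(287.2,240.2)),((61,13,84),(296,239))]},(257,193)),
"rack":({"top":[((-1,85,56),(165.6,252.8)),((-1,-85,56),(219,238.6)),((-87,-85,56),(226,265.2)),((-87,85,56),(171.6,279.6)),((34,0,55),(189,235))],
 "scene":[((-87,-85,56),(336.6,202.6)),((-1,-85,56),(336.6,217.2)),((-1,85,56),(384.8,220)),((-87,85,56),(383.2,205.6))]},(200,255)),
"stand":({"top":[((55,50,10),(288.6,228.6)),((-55,50,10),(289,263)),((-55,-50,10),(320.2,262.8)),((42.6,37,87.4),(294.6,231.2)),((42.6,-37,87.4),(319.6,230.8)),((-2.6,37,132.6),(296,247.8)),((-2.6,-37,132.6),(321,247.6))],
 "scene":[((-2.6,-37,132.6),(258,176.8)),((-2.6,37,132.6),(277.2,182)),((42.6,37,87.4),(273.6,198.2)),((42.6,-37,87.4),(253,194)),((-55,50,10),(284.6,202)),((55,50,10),(274.6,219)),((55,-50,10),(249.6,212))]},(304,246)),
}
for k,(o,c) in O.items():
    for y in(0,.4):
        p,r=fit(o,[*back("top",c,.02)[:2],y])
    print(k,p,np.degrees(p[2]),"\n",r.T)
for k,uv,z in [("cyl",(348,353),.0),("cylTop",(373,343),.216),("washcap",(491,200),.16),("jar",(628,375),.1),("flaskfoot",(516,410),.0),("beakerfoot",(427,187),0.01),("vial",(250,236),.12),("sample",(464,309),.095),("brownstand",(343,183),.01),("bigbottle",(150,447),.2)]:
    print(k,back("top",np.array(uv)/1.4,z))
for k,uv in [("cylfoot",(441,300)),("washfoot",(278,350)),("samplefoot",(335,302)),("vialfoot",(498,392)),("flaskfoot",(327,247)),("beakerfoot",(319,380)),("jarfoot",(247,246))]:
    print("scene",k,back("scene",np.array(uv)/1.4,0))
E
```

```text
scanner [ 0.5146 -0.336   0.1324] 7.587409487135537 
 [[-0.1022  0.4425 -0.479  -0.9362  0.8539 -0.2238  0.8939  0.6114 -1.342
   0.2588 -0.8787]
 [ 0.556  -0.197  -0.2049 -0.8408  1.3212 -0.0011  0.0959 -0.3758 -2.0582
   1.1811  0.979 ]]
cradle [0.6204 0.1075 0.4528] 25.94412545879487 
 [[-0.1594  0.5641  1.1099 -0.0257  0.135   0.2378 -0.2456  0.3096  0.1706
   1.1607  0.4269]
 [ 0.1143 -0.0995  0.11    0.1921 -0.7448  0.2004 -0.0501 -0.1205  1.5697
  -0.5531  0.3895]]
rack [0.4472 0.3028 0.2919] 16.724332019883224 
 [[ 0.0088 -0.1258  0.0068  0.8525  0.4952  0.2385 -0.0116  0.424   0.4581]
 [ 0.0799 -0.2512  0.174   0.4466 -0.3162  0.0621 -0.1294  0.4499  0.274 ]]
stand [ 0.455  -0.0489  0.0246] 1.4102606656305343 
 [[ 0.3803  0.1649  0.3821  0.1455 -0.4699 -0.0759  0.2127  0.3422  0.2385
  -0.8744  0.6126  0.8206  0.1558 -0.1263]
 [ 0.0666  0.2584  0.4073  0.0742  0.4607 -1.862  -1.6898  0.2158 -0.7255
   0.2209 -0.0537 -0.1791 -0.5845  0.196 ]]
cyl [0.4309 0.13   0.    ]
cylTop [0.4503 0.0748 0.216 ]
washcap [ 0.7564 -0.166   0.16  ]
jar [ 0.3967 -0.4754  0.1   ]
flaskfoot [ 0.3104 -0.2563  0.    ]
beakerfoot [ 0.8218 -0.0443  0.01  ]
vial [0.6743 0.3432 0.12  ]
sample [ 0.5309 -0.1207  0.095 ]
brownstand [0.8262 0.1526 0.01  ]
bigbottle [0.2363 0.5062 0.2   ]
scene cylfoot [0.4153 0.1247 0.    ]
scene washfoot [ 0.7586 -0.1716  0.    ]
scene samplefoot [ 0.5336 -0.1286  0.    ]
scene vialfoot [0.6885 0.3579 0.    ]
scene flaskfoot [ 0.3061 -0.2665  0.    ]
scene beakerfoot [ 0.812  -0.0331  0.    ]
scene jarfoot [ 0.3938 -0.4855  0.    ]
```

```bash
cat > plan.py <<'E'
from fit import *
np.set_printoptions(precision=4,suppress=True)
SC=[.5146,-.336,.1324]; CR=[.6204,.1075,.4528]; RK=[.4472,.3028,.2919]; ST=[.455,-.0489,.0246]
F=np.diag([1,-1,-1.])
G=np.array([.005,0,.004])          # TCP in scanner frame (assumed grasp)
def T(R_,p): M=np.eye(4);M[:3,:3]=R_;M[:3,3]=p;return M
def Z(p,z=0): return T(R.from_euler("z",p[2]).as_matrix(),[p[0],p[1],z])
Y=lambda d:R.from_euler("y",d,degrees=True).as_matrix()
def on_table(dz=0): return Z(SC,dz)
def scan(base,pt,lean):   # scanner pose with spot on label, view = -normal, scanner facing -x of base
    L=Z(base)@np.r_[np.array(pt)/1000,1]
    n=Z(base)[:3,:3]@[np.sin(lean),0,np.cos(lean)]
    y=-Z(base)[:3,1]; v=-n; w=np.cross(v,y)          # spot frame x=v,y,z
    Rs=np.c_[v,y,w]@Y(-45)                            # spot x = 45 deg below scanner x
    return T(Rs,L[:3]-Rs@[.132,0,-.032])
rackS=scan(RK,(34,0,55),np.radians(20)); standS=scan(ST,(20,0,110),np.radians(45))
def seat(up=0,along=0): return Z(CR)@T(Y(-20),[0,0,.062])@T(np.eye(3),[along,0,up])
def tcp(S,H=None):
    return S@(T(F,G) if H is None else H)
def now(): o=ctrl.get_obs(); return T(R.from_rotvec(o["tool_rot"]).as_matrix(),o["tool_pos"])
def delta(A,B,label=""):
    d=(B[:3,3]-A[:3,3])/.4; r=R.from_matrix(B[:3,:3]@A[:3,:3].T).as_rotvec()/np.pi
    print(label,"shift",d.round(4),"turn",r.round(4),"tcp",B[:3,3])
E
python3 - <<'E'
from plan import *
for n,S in(("table",on_table()),("rack",rackS),("stand",standS),("seat",seat())): print(n,S[:3,3],S[:3,:3].round(3).tolist(),"tcp",tcp(S)[:3,3], "spot",(S@[.132,0,-.032,1])[:3])
delta(now(),tcp(on_table(.25)),"above");delta(now(),tcp(on_table(.0)),"grasp")
E
```

```text
table [ 0.5146 -0.336   0.    ] [[0.991, -0.132, 0.0], [0.132, 0.991, 0.0], [0.0, 0.0, 1.0]] tcp [ 0.5196 -0.3353  0.004 ] spot [ 0.6454 -0.3186 -0.032 ]
rack [0.5814 0.3431 0.1398] [[-0.868, 0.288, -0.405], [-0.261, -0.958, -0.122], [-0.423, 0.0, 0.906]] tcp [0.5754 0.3413 0.1413] spot [0.4798 0.3126 0.055 ]
stand [ 0.607  -0.0452  0.142 ] [[-1.0, 0.025, 0.0], [-0.025, -1.0, -0.0], [-0.0, 0.0, 1.0]] tcp [ 0.602  -0.0453  0.146 ] spot [ 0.475  -0.0484  0.11  ]
seat [0.6204 0.1075 0.062 ] [[0.845, -0.437, -0.308], [0.411, 0.899, -0.15], [0.342, 0.0, 0.94]] tcp [0.6234 0.109  0.0675] spot [0.7418 0.1666 0.0771]
above shift [ 0.7129 -2.2856  0.1215] turn [-0.0001 -0.0006 -0.8354] tcp [ 0.5196 -0.3353  0.254 ]
grasp shift [ 0.7129 -2.2856 -0.5035] turn [-0.0001 -0.0006 -0.8354] tcp [ 0.5196 -0.3353  0.004 ]
```

>>> jog_arm --deltas '[[-1, [0, 0, 0.1], [0, 0, 0]], [-1, [0, 0, 0.2], [0, 0, -0.02]], [-1, [0.02, -0.05, 0.25], [0, 0, -0.05]], [-1, [0.24, -0.8, 0.25], [0, 0, -0.3]], [-1, [0.24, -0.8, 0.25], [0, 0, -0.3]], [-1, [0.24, -0.8, 0.25], [0, 0, -0.3]], [-1, [0.24, -0.8, 0.25], [0, 0, -0.3]], [-1, [0.24, -0.8, 0.25], [0, 0, -0.3]], [-1, [0.24, -0.8, 0.25], [0, 0, -0.3]], [-1, [0.24, -0.8, 0.25], [0, 0, -0.3]], [-1, [0.24, -0.8, 0.25], [0, 0, -0.3]], [-1, [0.24, -0.8, 0.25], [0, 0, -0.3]]]'

```text
t: 1.2
tool_pos: [0.3315, 0.2562, 0.3063]
tool_rot: [1.941, 2.468, 0.0]
contact_force: [-0.5, 1.4, -0.4]
opening: 0.0854
grip_force: 0.0
```

>>> jog_arm --deltas '[[-1, [0.24, -0.8, 0], [0, 0, -0.3]], [-1, [0.24, -0.8, 0], [0, 0, -0.3]], [-1, [0.24, -0.8, 0], [0, 0, -0.3]], [-1, [0.24, -0.8, 0], [0, 0, -0.3]], [-1, [0.24, -0.8, 0], [0, 0, -0.3]], [-1, [0.24, -0.8, 0], [0, 0, -0.3]], [-1, [0.24, -0.8, 0], [0, 0, -0.3]], [-1, [0.24, -0.8, 0], [0, 0, -0.3]], [-1, [0.24, -0.8, 0], [0, 0, -0.3]], [-1, [0.24, -0.8, 0], [0, 0, -0.3]], [-1, [0.24, -0.8, 0], [0, 0, -0.3]]]'

```text
t: 2.12
tool_pos: [0.4266, -0.0603, 0.3059]
tool_rot: [-2.847, -1.327, 0.0]
contact_force: [-0.3, 0.2, -0.0]
opening: 0.0857
grip_force: 0.0
```

>>> jog_arm --deltas '[[-1, [0.232, -0.68, 0], [0, 0, -0.235]], [-1, [0.232, -0.68, 0], [0, 0, -0.235]], [-1, [0.232, -0.68, 0], [0, 0, -0.235]], [-1, [0.232, -0.68, 0], [0, 0, -0.235]], [-1, [0.232, -0.68, 0], [0, 0, -0.235]], [-1, [0.232, -0.68, 0], [0, 0, -0.235]], [-1, [0.232, -0.68, 0], [0, 0, -0.235]], [-1, [0.232, -0.68, 0], [0, 0, -0.235]], [-1, [0.232, -0.68, 0], [0, 0, -0.235]], [-1, [0.232, -0.68, 0], [0, 0, -0.235]]]'

```text
t: 2.95
tool_pos: [0.5202, -0.3308, 0.3062]
tool_rot: [-3.134, -0.214, 0.0]
contact_force: [0.2, 0.7, 0.3]
opening: 0.0852
grip_force: 0.0
```

Run:
```python
from plan import *
o=ctrl.get_obs();print(o["t"],o["q"],o["contact_force"])
delta(now(),tcp(on_table(.08)),"pre");delta(now(),tcp(on_table(.0)),"grasp")
```

```text
2.95 [-0.6874 -0.0068  1.5089  0.0005  1.6401  0.7472] [0.2115 0.7296 0.3349]
pre shift [-0.0015 -0.0113 -0.5555] turn [-0.0002 -0.     -0.0012] tcp [ 0.5196 -0.3353  0.084 ]
grasp shift [-0.0015 -0.0113 -0.7555] turn [-0.0002 -0.     -0.0012] tcp [ 0.5196 -0.3353  0.004 ]
```

>>> jog_arm --deltas '[[-1, [-0.0015, -0.0113, -0.1], [0, 0, -0.001]], [-1, [-0.0015, -0.0113, -0.2], [0, 0, -0.001]], [-1, [-0.0015, -0.0113, -0.3], [0, 0, -0.001]], [-1, [-0.0015, -0.0113, -0.4], [0, 0, -0.001]], [-1, [-0.0015, -0.0113, -0.5], [0, 0, -0.001]], [-1, [-0.0015, -0.0113, -0.57], [0, 0, -0.001]], [-1, [-0.0015, -0.0113, -0.63], [0, 0, -0.001]], [-1, [-0.0015, -0.0113, -0.68], [0, 0, -0.001]], [-1, [-0.0015, -0.0113, -0.72], [0, 0, -0.001]], [-1, [-0.0015, -0.0113, -0.74], [0, 0, -0.001]], [-1, [-0.0015, -0.0113, -0.755], [0, 0, -0.001]], [-1, [-0.0015, -0.0113, -0.755], [0, 0, -0.001]]]'

```text
t: 3.95
tool_pos: [0.5188, -0.3358, 0.004]
tool_rot: [-3.134, -0.207, 0.001]
contact_force: [0.6, 0.4, -0.4]
opening: 0.0854
grip_force: 0.0
```

>>> jog_arm --deltas '[[1, [0, 0, 0], [0, 0, 0]], [1, [0, 0, 0], [0, 0, 0]], [1, [0, 0, 0], [0, 0, 0]], [1, [0, 0, 0], [0, 0, 0]], [1, [0, 0, 0], [0, 0, 0]], [1, [0, 0, 0], [0, 0, 0]], [1, [0, 0, 0], [0, 0, 0]], [1, [0, 0, 0], [0, 0, 0]], [1, [0, 0, 0], [0, 0, 0]], [1, [0, 0, 0], [0, 0, 0]], [1, [0, 0, 0], [0, 0, 0]], [1, [0, 0, 0], [0, 0, 0]]]' --squeeze 60

```text
t: 4.95
tool_pos: [0.5199, -0.3382, 0.006]
tool_rot: [3.133, 0.204, 0.003]
contact_force: [-0.5, 0.7, 6.2]
opening: 0.0423
grip_force: 61.7
```

>>> jog_arm --deltas '[[1, [0, 0, 0.02], [0, 0, 0]], [1, [0, 0, 0.05], [0, 0, 0]], [1, [0, 0, 0.1], [0, 0, 0]], [1, [0, 0, 0.18], [0, 0, 0]], [1, [0, 0, 0.27], [0, 0, 0]], [1, [0, 0, 0.36], [0, 0, 0]], [1, [0, 0, 0.44], [0, 0, 0]], [1, [0, 0, 0.5], [0, 0, 0]], [1, [0, 0, 0.5], [0, 0, 0]], [1, [0, 0, 0.5], [0, 0, 0]]]'

```text
t: 5.78
tool_pos: [0.5194, -0.3378, 0.2066]
tool_rot: [3.132, 0.204, 0.004]
contact_force: [-0.4, 0.3, -2.6]
opening: 0.0419
grip_force: 61.2
```

Run:
```python
from plan import *
from mos import mosaic
o=ctrl.get_obs();print(o["t"],o["tool_pos"],o["tool_rot"],o["contact_force"],o["wrist_torque"],o["opening"])
S=now()@np.linalg.inv(T(F,[.005,0,.006]))
for n in("top","scene"):
    print(n,proj(n,[(S@[*p,1])[:3] for p in((0,0,.04),(-.06,.022,.04),(-.06,-.022,.04),(.087,.032,.035),(.087,-.032,.035),(.063,.032,.059),(.063,-.032,.059),(.065,.032,.013),(.065,-.032,.013),(-.06,.022,0),(-.06,-.022,0))]))
a=proj("top",[S[:3,3]])[0];b=proj("scene",[S[:3,3]])[0]
A=ctrl.get_image("top")[:,:,::-1];B=ctrl.get_image("scene")[:,:,::-1]
def cr(im,c): 
    u,v=int(c[0]-40),int(c[1]-60); print(u,v); return cv2.resize(im[v:v+120,u:u+80],None,fx=5,fy=5,interpolation=cv2.INTER_CUBIC)
cv2.imwrite("pics/held.png",np.hstack([cr(A,a),cr(B,b)]))
```

```text
5.7833 [ 0.5194 -0.3378  0.2066] [3.1322 0.2045 0.0045] [-0.4012  0.3483 -2.6227] [ 0.0007 -0.0004 -0.0357] 0.04187941226949422
top [[419.1674 224.6481]
 [414.2349 247.5662]
 [430.1512 245.7899]
 [402.7278 194.5069]
 [425.5524 192.0918]
 [406.638  202.1672]
 [429.9342 199.6821]
 [401.42   203.3224]
 [423.8999 200.9236]
 [409.551  247.769 ]
 [424.985  246.0491]]
scene [[186.2228 144.9266]
 [198.4436 137.8874]
 [187.3063 136.3081]
 [184.7181 159.6225]
 [167.6497 157.0012]
 [186.8847 150.1058]
 [169.8404 147.5771]
 [187.8951 161.8914]
 [171.0803 159.2907]
 [199.3064 147.4616]
 [188.2996 145.8457]]
374 165
147 94
```

View pics/held.png

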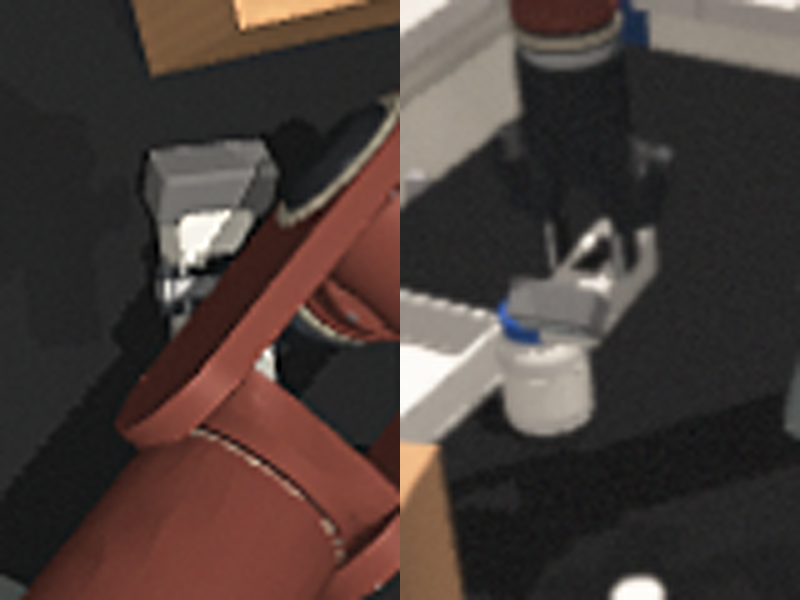

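The held picture (top view on the left, scene on the right) shows the scanner gripped across the bar. The head front edge at (145,152) to (268,142) is within 1-2 px of my prediction. Carrying it to the rack.

>>> jog_arm --deltas '[[1, [0.0, 0.04, 0.08], [0, 0, 0.01]], [1, [0.01, 0.1, 0.16], [0, 0, 0.03]], [1, [0.06, 0.58, 0.235], [0, 0, 0.35]], [1, [0.06, 0.58, 0.235], [0, 0, 0.35]], [1, [0.06, 0.58, 0.235], [0, 0, 0.35]], [1, [0.06, 0.58, 0.235], [0, 0, 0.35]], [1, [0.06, 0.58, 0.235], [0, 0, 0.35]], [1, [0.06, 0.58, 0.235], [0, 0, 0.35]], [1, [0.06, 0.58, 0.235], [0, 0, 0.35]], [1, [0.06, 0.58, 0.235], [0, 0, 0.35]], [1, [0.06, 0.58, 0.235], [0, 0, 0.35]], [1, [0.06, 0.58, 0.235], [0, 0, 0.35]]]'

```text
t: 6.88
tool_pos: [0.542, -0.1049, 0.2957]
tool_rot: [-2.566, -1.807, 0.004]
contact_force: [0.2, -0.5, -2.0]
opening: 0.0421
grip_force: 61.7
```

>>> jog_arm --deltas '[[1, [0.06, 0.57, 0], [0, 0, 0.35]], [1, [0.06, 0.57, 0], [0, 0, 0.35]], [1, [0.06, 0.57, 0], [0, 0, 0.35]], [1, [0.06, 0.57, 0], [0, 0, 0.35]], [1, [0.06, 0.57, 0], [0, 0, 0.35]], [1, [0.06, 0.57, 0], [0, 0, 0.35]], [1, [0.06, 0.57, 0], [0, 0, 0.35]], [1, [0.06, 0.57, 0], [0, 0, 0.35]], [1, [0.06, 0.57, 0], [0, 0, 0.35]], [1, [0.06, 0.57, 0], [0, 0, 0.35]], [1, [0.06, 0.57, 0], [0, 0, 0.35]]]'

```text
t: 7.8
tool_pos: [0.5665, 0.1225, 0.2971]
tool_rot: [-1.247, -2.882, 0.001]
contact_force: [0.5, 0.4, -2.1]
opening: 0.0421
grip_force: 61.7
```

```bash
sed -i 's/G=np.array.*/G=np.array([.005,0,.006])/' plan.py
python3 - <<'E'
from plan import *
o=ctrl.get_obs();print(o["t"],o["q"],o["tool_pos"],o["opening"])
n=-(rackS[:3,:3]@[.7071,0,-.7071]); B=tcp(rackS); B[:3,3]+=.1*n
delta(now(),B,"prerack");delta(now(),tcp(rackS),"rack")
E
```

```text
7.8 [ 0.0847 -0.0914  1.6054 -0.      1.6294 -0.6694] [0.5665 0.1225 0.2971] 0.042066591542183
prerack shift [ 0.1021  0.571  -0.1501] turn [-0.0376 -0.1416  0.3471] tcp [0.6074 0.3509 0.2371]
rack shift [ 0.0202  0.5464 -0.385 ] turn [-0.0376 -0.1416  0.3471] tcp [0.5746 0.3411 0.1431]
```

>>> jog_arm --deltas '[[1, [0.102, 0.571, -0.15], [-0.0376, -0.1416, 0.3471]], [1, [0.102, 0.571, -0.15], [-0.0376, -0.1416, 0.3471]], [1, [0.102, 0.571, -0.15], [-0.0376, -0.1416, 0.3471]], [1, [0.102, 0.571, -0.15], [-0.0376, -0.1416, 0.3471]], [1, [0.102, 0.571, -0.15], [-0.0376, -0.1416, 0.3471]], [1, [0.102, 0.571, -0.15], [-0.0376, -0.1416, 0.3471]], [1, [0.102, 0.571, -0.15], [-0.0376, -0.1416, 0.3471]], [1, [0.102, 0.571, -0.15], [-0.0376, -0.1416, 0.3471]], [1, [0.102, 0.571, -0.15], [-0.0376, -0.1416, 0.3471]], [1, [0.102, 0.571, -0.15], [-0.0376, -0.1416, 0.3471]], [1, [0.102, 0.571, -0.15], [-0.0376, -0.1416, 0.3471]], [1, [0.102, 0.571, -0.15], [-0.0376, -0.1416, 0.3471]]]'

```text
t: 8.8
tool_pos: [0.6073, 0.3505, 0.2375]
tool_rot: [-0.395, 2.68, 0.088]
contact_force: [-0.1, 0.3, -2.3]
opening: 0.0417
grip_force: 61.9
```

Run:
```python
from plan import *
o=ctrl.get_obs();print(o["t"],o["tool_pos"],o["wrist_torque"])
delta(now(),tcp(rackS),"rack")
S=now()@np.linalg.inv(T(F,G))
P=((-.06,.022,.04),(-.06,-.022,.04),(-.06,.022,0),(-.06,-.022,0),(.087,.032,.035),(.087,-.032,.035),(.063,.032,.059),(.063,-.032,.059),(.041,.032,.037),(.041,-.032,.037),(.065,.032,.013))
def cr(n,w):
    im=ctrl.get_image(n)[:,:,::-1]; c=proj(n,[(S@[.01,0,.02,1])[:3]])[0]
    u,v=int(c[0]-40),int(c[1]-50); q=proj(n,[(S@[*p,1])[:3] for p in P])
    im=cv2.resize(im[v:v+100,u:u+80],None,fx=5,fy=5,interpolation=cv2.INTER_CUBIC)
    for x,y in q: cv2.circle(im,(int((x-u)*5+2),int((y-v)*5+2)),2,(0,255,0),-1)
    print(n,u,v);print(((q-[u,v])*5+2).round().tolist());return im
cv2.imwrite("pics/held2.png",np.hstack([cr("top",0),cr("scene",0)]))
```

```text
8.8 [0.6073 0.3505 0.2375] [-0.0692  0.3725  0.0161]
rack shift [-0.0817 -0.0235 -0.236 ] turn [-0.0001 -0.0003 -0.0002] tcp [0.5746 0.3411 0.1431]
top 126 137
[[203.0, 130.0], [122.0, 152.0], [210.0, 114.0], [131.0, 136.0], [305.0, 378.0], [191.0, 409.0], [289.0, 352.0], [173.0, 383.0], [279.0, 302.0], [164.0, 333.0], [295.0, 329.0]]
scene 329 150
[[178.0, 241.0], [255.0, 246.0], [172.0, 309.0], [248.0, 314.0], [143.0, 205.0], [245.0, 212.0], [149.0, 174.0], [252.0, 180.0], [148.0, 214.0], [253.0, 221.0], [143.0, 246.0]]
```

View pics/held2.png

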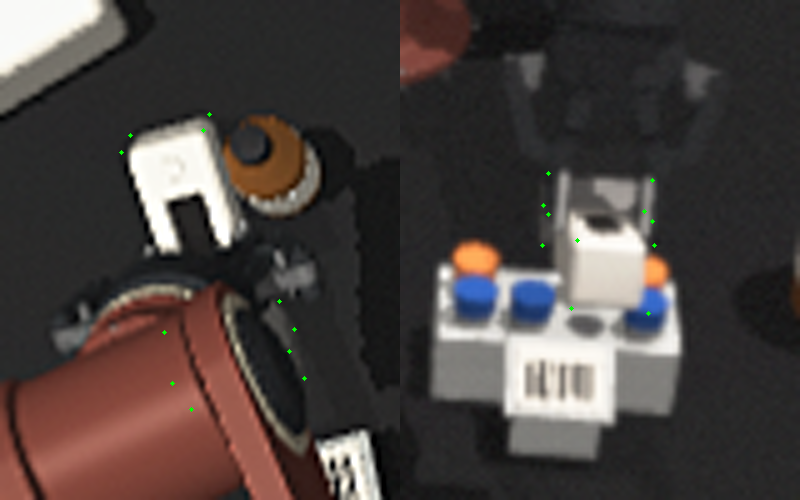

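Held2 shows the tail end slightly to the -y side of my prediction, with the white bar's left edge running from (130,150) to (158,250). That suggests a few degrees of yaw in the hand. I'll measure the edges sub-pixel.

Run:
```python
from plan import *
S=now()@np.linalg.inv(T(F,G))
im=cv2.cvtColor(ctrl.get_image("top"),cv2.COLOR_RGB2GRAY).astype(float)
cv2.imwrite("pics/raw_top_prerack.png",im)
def pp(p): return proj("top",[(S@[*(np.array(p)/1000),1])[:3]])[0]
def xat(a,b,v): a,b=pp(a),pp(b); return a[0]+(b[0]-a[0])*(v-a[1])/(b[1]-a[1])
for v in range(162,190,2):
    r=im[v,145:182]; th=150
    cross=[round(145+i+(th-r[i])/(r[i+1]-r[i]),2) for i in range(len(r)-1) if (r[i]-th)*(r[i+1]-th)<0]
    print(v,cross,"pred L %.2f R %.2f Rb %.2f mid %.2f"%(xat((-60,-22,40),(40,-22,40),v),xat((-60,22,40),(40,22,40),v),xat((-60,22,0),(40,22,0),v),xat((-60,0,40),(40,0,40),v)))
print(im[174,145:182].astype(int))
for u in (156,159,162): print(u,im[158:176,u].astype(int))
# initial picture check skipped: insert extents
```

```text
162 [np.float64(161.53), np.float64(164.95)] pred L 148.06 R 165.88 Rb 168.25 mid 156.98
164 [np.float64(154.18), np.float64(166.73)] pred L 148.74 R 166.53 Rb 168.90 mid 157.65
166 [np.float64(151.75), np.float64(167.51)] pred L 149.42 R 167.18 Rb 169.55 mid 158.32
168 [np.float64(150.93), np.float64(167.95)] pred L 150.10 R 167.84 Rb 170.20 mid 158.98
170 [np.float64(151.53), np.float64(168.66)] pred L 150.78 R 168.49 Rb 170.85 mid 159.65
172 [np.float64(152.39), np.float64(169.35)] pred L 151.46 R 169.14 Rb 171.50 mid 160.32
174 [np.float64(152.71), np.float64(169.93)] pred L 152.14 R 169.80 Rb 172.15 mid 160.98
176 [np.float64(153.54), np.float64(160.39), np.float64(165.63), np.float64(170.63), np.float64(175.8), np.float64(176.33)] pred L 152.82 R 170.45 Rb 172.80 mid 161.65
178 [np.float64(154.44), np.float64(158.65), np.float64(166.59), np.float64(171.32), np.float64(178.53), np.float64(179.68)] pred L 153.50 R 171.11 Rb 173.45 mid 162.32
180 [np.float64(154.75), np.float64(159.29), np.float64(167.5), np.float64(171.92)] pred L 154.18 R 171.76 Rb 174.10 mid 162.99
182 [np.floa
[... 189 characters left out ...]
t64(171.56)] pred L 155.54 R 173.07 Rb 175.40 mid 164.32
186 [np.float64(157.44), np.float64(160.67)] pred L 156.22 R 173.72 Rb 176.05 mid 164.99
188 [] pred L 156.90 R 174.37 Rb 176.70 mid 165.65
[ 41  40  40  42  41  40  34  13 206 253 252 249 248 249 250 252 254 255
 255 239 225 254 252 249 231 144 101  75 111  90  87  87  87  86  86  84
  81]
156 [ 40  39  38  33  59 133 161 216 249 250 249 248 248 248 248 248 249 250]
159 [ 39  39  35  40 124 166 200 242 250 250 247 247 248 247 248 248 250 255]
162 [ 39  36  26 113 165 187 238 250 249 250 226 188 210 225 244 250 255 226][ WARN:0@1.583] global loadsave.cpp:1063 imwrite_ Unsupported depth image for selected encoder is fallbacked to CV_8U.
```

Run:
```python
from plan import *
S=now()@np.linalg.inv(T(F,G))
im=cv2.cvtColor(ctrl.get_image("scene"),cv2.COLOR_RGB2GRAY).astype(int)
q=proj("scene",[(S@[*(np.array(p)/1000),1])[:3] for p in((-60,22,40),(-60,-22,40),(-60,22,0),(-60,-22,0),(-60,0,0),(-60,0,40))]);print(q)
print("cols 358..382")
for v in range(190,216,1): print(v,im[v,358:384])
```

```text
[[364.3956 197.6172]
 [379.7368 198.6452]
 [363.2017 211.2319]
 [378.454  212.2634]
 [370.8277 211.7474]
 [372.0661 198.1305]]
cols 358..382
190 [ 39  46  89 150 109  82  82  78  80  79  81  85 110 152 151 161 160 146
  91 100 143 114  55  40  39  36]
191 [ 43  51 100 150 102  95  92  90  88  86  90  87 103 136 116 145 148 132
  73 102 141 101  49  41  37  37]
192 [ 48  58 110 153 116 145 126 111  99  97  98  96  93  98 102 106  96  81
  58 105 142 103  53  45  40  39]
193 [ 51  63 124 155 132 201 165 134  68  54  52  54  59  75  97 117 110  79
  64 110 139  85  50  41  39  42]
194 [ 64  76 132 154 129 211 227 218  98  48  43  39  42  46  75 129 149 106
  75 124 141  81  47  43  38  41]
195 [ 71  84 128 140 135 220 242 238 167 103  83  69  68  71  89 162 216 170
 113 139 142  75  41  37  37  37]
196 [ 69  76 102 108 135 207 236 245 238 198 174 137 144 152 156 201 242 236
 185 151 131  59  41  40  40  38]
197 [ 67  73 103 112 130 185 232 247 248 247 244 223 230 237 240 245 247 247
 238 175  96  49  40  36  38  39]
198 [ 56  67 111 116 121 153 231 250 251 252 251 250 250 249 250 250 25
[... 1226 characters left out ...]

 193 164 113 104 108 135 190 201]
210 [ 81  98 151 155 130 141 158 163 166 169 176 181 184 187 186 186 187 185
 176 143 108 101 103 112 155 178]
211 [ 67 119 204 205 165 156 157 157 161 164 174 180 183 182 173 156 138 137
 122  98 101 101 101 106 153 184]
212 [ 71 141 210 216 205 187 183 184 184 188 199 213 213 216 202 146  77  67
  68  74  82  88  89  93 161 208]
213 [ 98 185 215 213 186 126 110 107 111 127 155 197 215 213 182 114  57  47
  51  54  58  60  62  90 170 213]
214 [135 209 216 209 145  98  92  90  91  93 105 146 199 184 134 109  61  56
  53  53  53  57  62 109 186 221]
215 [179 213 216 211 172 121  97  92  88  89  96 132 182 140 120 108  73  75
  67  64  66  67  83 138 215 229]
```

The edges match the predicted hand pose within about 1 mm in both views, so I'll go ahead with the rack scan.

>>> jog_arm --deltas '[[1, [-0.015, -0.004, -0.042], [0, 0, 0]], [1, [-0.03, -0.009, -0.09], [0, 0, 0]], [1, [-0.05, -0.014, -0.14], [0, 0, 0]], [1, [-0.066, -0.019, -0.19], [0, 0, 0]], [1, [-0.075, -0.022, -0.22], [0, 0, 0]], [1, [-0.0817, -0.0235, -0.236], [0, 0, 0]], [1, [-0.0817, -0.0235, -0.236], [0, 0, 0]], [1, [-0.0817, -0.0235, -0.236], [0, 0, 0]]]'

```text
t: 9.67
tool_pos: [0.5756, 0.3421, 0.1447]
tool_rot: [-0.4, 2.677, 0.088]
contact_force: [0.4, 0.4, -0.6]
opening: 0.0421
grip_force: 61.9
```

Run:
```python
from plan import *
o=ctrl.get_obs();print(o["t"],o["q"]);delta(now(),tcp(rackS),"rack")
A=now();B=tcp(standS)
up=np.array([0,0,.12]);Bp=B.copy();Bp[2,3]+=.15
n=-(rackS[:3,:3]@[.7071,0,-.7071]);C=A.copy();C[:3,3]+=.12*n
delta(A,C,"retreat");delta(C,Bp,"to prestand");delta(Bp,B,"down")
```

```text
9.6667 [ 0.4563 -0.0652  1.885  -0.0877  0.8901 -1.3708]
rack shift [-0.0024 -0.0025 -0.004 ] turn [-0.      0.0008 -0.0015] tcp [0.5746 0.3411 0.1431]
retreat shift [0.0983 0.0295 0.2819] turn [0. 0. 0.] tcp [0.6149 0.3539 0.2575]
to prestand shift [-0.0323 -0.998   0.1013] turn [-0.0222  0.1383 -0.0852] tcp [ 0.602  -0.0453  0.298 ]
down shift [ 0.     0.    -0.375] turn [0. 0. 0.] tcp [ 0.602  -0.0453  0.148 ]
```

Correct by a hair and hold 2 s. Then retreat and travel.

>>> jog_arm --deltas '[[1, [-0.0024, -0.0025, -0.004], [0, 0.0008, -0.0015]], [1, [-0.0024, -0.0025, -0.004], [0, 0.0008, -0.0015]], [1, [-0.0024, -0.0025, -0.004], [0, 0.0008, -0.0015]], [1, [-0.0024, -0.0025, -0.004], [0, 0.0008, -0.0015]], [1, [-0.0024, -0.0025, -0.004], [0, 0.0008, -0.0015]], [1, [-0.0024, -0.0025, -0.004], [0, 0.0008, -0.0015]], [1, [-0.0024, -0.0025, -0.004], [0, 0.0008, -0.0015]], [1, [-0.0024, -0.0025, -0.004], [0, 0.0008, -0.0015]], [1, [-0.0024, -0.0025, -0.004], [0, 0.0008, -0.0015]], [1, [-0.0024, -0.0025, -0.004], [0, 0.0008, -0.0015]], [1, [-0.0024, -0.0025, -0.004], [0, 0.0008, -0.0015]], [1, [-0.0024, -0.0025, -0.004], [0, 0.0008, -0.0015]]]'

```text
t: 10.67
tool_pos: [0.574, 0.3407, 0.1422]
tool_rot: [-0.394, 2.681, 0.087]
contact_force: [0.3, -0.0, -1.3]
opening: 0.042
grip_force: 61.9
```

>>> jog_arm --deltas '[[1, [0, 0, 0], [0, 0, 0]], [1, [0, 0, 0], [0, 0, 0]], [1, [0, 0, 0], [0, 0, 0]], [1, [0, 0, 0], [0, 0, 0]], [1, [0, 0, 0], [0, 0, 0]], [1, [0, 0, 0], [0, 0, 0]], [1, [0, 0, 0], [0, 0, 0]], [1, [0, 0, 0], [0, 0, 0]], [1, [0, 0, 0], [0, 0, 0]], [1, [0, 0, 0], [0, 0, 0]], [1, [0, 0, 0], [0, 0, 0]], [1, [0, 0, 0], [0, 0, 0]]]'

```text
t: 11.67
tool_pos: [0.574, 0.3407, 0.1422]
tool_rot: [-0.394, 2.681, 0.087]
contact_force: [-0.2, -0.2, -2.0]
opening: 0.0421
grip_force: 61.9
```

Run:
```python
from plan import *
o=ctrl.get_obs();print(o["t"]);delta(now(),tcp(rackS),"rack")
```

```text
11.6667
rack shift [0.0016 0.0009 0.0023] turn [ 0.0002 -0.0004 -0.    ] tcp [0.5746 0.3411 0.1431]
```

>>> jog_arm --deltas '[[1, [0.015, 0.005, 0.042], [0, 0, 0]], [1, [0.04, 0.012, 0.115], [0, 0, 0]], [1, [0.07, 0.021, 0.2], [0, 0, 0]], [1, [0.098, 0.03, 0.29], [0, 0, 0]], [1, [0.08, -0.45, 0.38], [-0.0222, 0.1383, -0.0852]], [1, [0.08, -0.45, 0.38], [-0.0222, 0.1383, -0.0852]], [1, [0.08, -0.45, 0.38], [-0.0222, 0.1383, -0.0852]], [1, [0.08, -0.45, 0.38], [-0.0222, 0.1383, -0.0852]], [1, [0.08, -0.45, 0.38], [-0.0222, 0.1383, -0.0852]], [1, [0.08, -0.45, 0.38], [-0.0222, 0.1383, -0.0852]], [1, [0.08, -0.45, 0.38], [-0.0222, 0.1383, -0.0852]], [1, [0.08, -0.45, 0.38], [-0.0222, 0.1383, -0.0852]]]'

```text
t: 12.67
tool_pos: [0.6059, 0.1611, 0.2939]
tool_rot: [0.032, -3.138, 0.001]
contact_force: [-0.7, 0.7, -1.6]
opening: 0.042
grip_force: 62.0
```

Run:
```python
from plan import *
o=ctrl.get_obs();print(o["t"],o["opening"]);B=tcp(standS);C=B.copy();C[2,3]+=.13;delta(now(),C,"pre");delta(now(),B,"stand")
```

```text
12.6667 0.04203614463227193
pre shift [-0.0099 -0.5161 -0.0398] turn [ 0.0003 -0.0011  0.0013] tcp [ 0.602  -0.0453  0.278 ]
stand shift [-0.0099 -0.5161 -0.3648] turn [ 0.0003 -0.0011  0.0013] tcp [ 0.602  -0.0453  0.148 ]
```

>>> jog_arm --deltas '[[1, [-0.01, -0.516, -0.04], [0, -0.0011, 0.0013]], [1, [-0.01, -0.516, -0.04], [0, -0.0011, 0.0013]], [1, [-0.01, -0.516, -0.04], [0, -0.0011, 0.0013]], [1, [-0.01, -0.516, -0.04], [0, -0.0011, 0.0013]], [1, [-0.01, -0.516, -0.04], [0, -0.0011, 0.0013]], [1, [-0.01, -0.516, -0.04], [0, -0.0011, 0.0013]], [1, [-0.01, -0.516, -0.12], [0, -0.0011, 0.0013]], [1, [-0.01, -0.516, -0.2], [0, -0.0011, 0.0013]], [1, [-0.01, -0.516, -0.27], [0, -0.0011, 0.0013]], [1, [-0.01, -0.516, -0.33], [0, -0.0011, 0.0013]], [1, [-0.01, -0.516, -0.3648], [0, -0.0011, 0.0013]], [1, [-0.01, -0.516, -0.3648], [0, -0.0011, 0.0013]]]'

```text
t: 13.67
tool_pos: [0.5991, -0.0436, 0.1435]
tool_rot: [0.041, -3.133, -0.0]
contact_force: [-0.1, 0.4, -3.0]
opening: 0.0418
grip_force: 62.1
```

>>> jog_arm --deltas '[[1, [0, 0, 0], [0, 0, 0]], [1, [0, 0, 0], [0, 0, 0]]]'

```text
t: 13.83
tool_pos: [0.6033, -0.0452, 0.1505]
tool_rot: [-0.04, 3.138, -0.003]
contact_force: [-0.3, 0.8, -1.1]
opening: 0.0422
grip_force: 62.2
```

Run:
```python
from plan import *
o=ctrl.get_obs();print(o["t"],o["opening"]);delta(now(),tcp(standS),"stand")
```

```text
13.8333 0.04221943586683287
stand shift [-0.0033 -0.0002 -0.0062] turn [ 0.0007  0.001  -0.0002] tcp [ 0.602  -0.0453  0.148 ]
```

>>> jog_arm --deltas '[[1, [0, 0, 0], [0, 0, 0]], [1, [0, 0, 0], [0, 0, 0]], [1, [0, 0, 0], [0, 0, 0]], [1, [0, 0, 0], [0, 0, 0]]]'

```text
t: 14.17
tool_pos: [0.6025, -0.0458, 0.1493]
tool_rot: [-0.038, 3.14, -0.003]
contact_force: [0.2, -0.9, -1.8]
opening: 0.0417
grip_force: 62.2
```

Run:
```python
from plan import *
o=ctrl.get_obs();print(o["t"],o["opening"],o["dq"]);delta(now(),tcp(standS),"stand")
```

```text
14.1667 0.04174763220150246 [-0.0009  0.0061  0.0067  0.0003 -0.0015  0.0002]
stand shift [-0.0012  0.0013 -0.0032] turn [0.0006 0.0004 0.0001] tcp [ 0.602  -0.0453  0.148 ]
```

>>> jog_arm --deltas '[[1, [-0.001, 0.001, -0.002], [0, 0, 0]], [1, [-0.001, 0.001, -0.002], [0, 0, 0]], [1, [-0.001, 0.001, -0.002], [0, 0, 0]], [1, [-0.001, 0.001, -0.002], [0, 0, 0]], [1, [-0.001, 0.001, -0.002], [0, 0, 0]], [1, [-0.001, 0.001, -0.002], [0, 0, 0]], [1, [-0.001, 0.001, -0.002], [0, 0, 0]], [1, [-0.001, 0.001, -0.002], [0, 0, 0]], [1, [-0.001, 0.001, -0.002], [0, 0, 0]], [1, [-0.001, 0.001, -0.002], [0, 0, 0]], [1, [-0.001, 0.001, -0.002], [0, 0, 0]], [1, [-0.001, 0.001, -0.002], [0, 0, 0]]]'

```text
t: 15.17
tool_pos: [0.6016, -0.0452, 0.1475]
tool_rot: [0.038, -3.141, 0.002]
contact_force: [1.0, -0.5, -1.4]
opening: 0.0418
grip_force: 62.2
```

>>> jog_arm --deltas '[[1, [0, 0, 0], [0, 0, 0]], [1, [0, 0, 0], [0, 0, 0]], [1, [0, 0, 0], [0, 0, 0]], [1, [0, 0, 0], [0, 0, 0]], [1, [0, 0, 0], [0, 0, 0]], [1, [0, 0, 0], [0, 0, 0]], [1, [0, 0, 0], [0, 0, 0]], [1, [0, 0, 0], [0, 0, 0]], [1, [0, 0, 0], [0, 0, 0]], [1, [0, 0, 0], [0, 0, 0]], [1, [0, 0, 0], [0, 0, 0]], [1, [0, 0, 0], [0, 0, 0]]]'

```text
t: 16.17
tool_pos: [0.6016, -0.0452, 0.1475]
tool_rot: [0.038, -3.141, 0.002]
contact_force: [-0.5, -0.7, -2.1]
opening: 0.0419
grip_force: 62.2
```

Run:
```python
from plan import *
from scipy.spatial.transform import Rotation as R
o=ctrl.get_obs();print(o["t"],o["opening"]);delta(now(),tcp(standS),"stand")
# scanner bar check against pictures (top & scene) at this pose, as wireframe crop
S=now()@np.linalg.inv(T(F,G))
P=np.array([(-60,22,40),(-60,-22,40),(-60,-22,0),(-60,22,0),(-60,22,40),(41,22,40),(41,-22,40),(-60,-22,40)])/1000
H=[np.array([(x,y,z) for x,z in((65,13),(87,35),(63,59),(41,37),(65,13))])/1000 for y in(-32,32)]
L=Z(ST)@np.c_[[(20-s*17.7,t*30,110+s*17.7) for s,t in((-1,-1),(-1,1),(1,1),(1,-1),(-1,-1))],np.full(5,1000)].T/1  if 0 else None
out=[]
for n in("top","scene"):
    im=ctrl.get_image(n)[:,:,::-1];c=proj(n,[(S@[.04,0,.02,1])[:3]])[0];u,v=int(c[0]-40),int(c[1]-50)
    I=cv2.resize(im[v:v+100,u:u+80],None,fx=5,fy=5,interpolation=cv2.INTER_CUBIC)
    for Q in [P]+H:
        q=(proj(n,[(S@[*p,1])[:3] for p in Q])-[u,v])*5+2; cv2.polylines(I,[q.round().astype(np.int32)],False,(0,255,0),1)
    l=wp(ST,[(20-s*17.7,t*30,110+s*17.7) for s,t in((-1,-1),(-1,1),(1,1),(1,-1),(-1,-1))])
    cv2.polylines(I,[((proj(n,l)-[u,v])*5+2).round().astype(np.int32)],False,(0,0,255),1); out.append(I)
cv2.imwrite("pics/stand.png",np.hstack(out))
```

```text
16.1667 0.04189417070915864
stand shift [ 0.001  -0.0001  0.0013] turn [ 0.0005 -0.0001  0.0001] tcp [ 0.602  -0.0453  0.148 ]
```

View pics/stand.png

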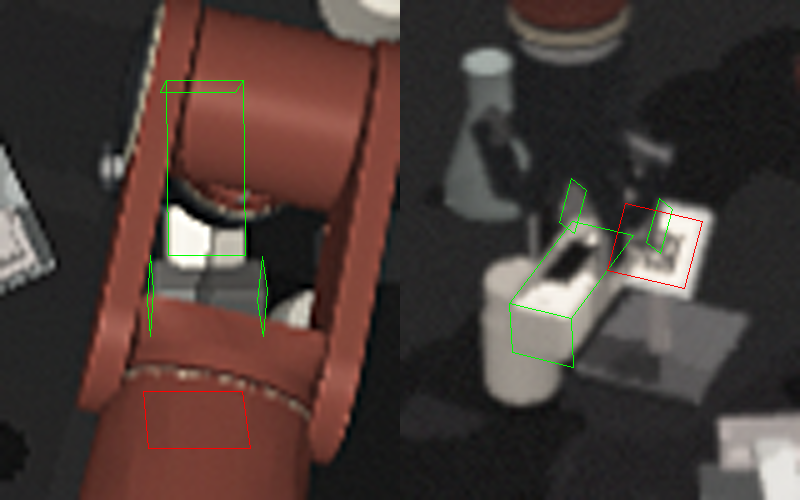

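Run:
```python
from plan import *
for n,b,p in(("stand",ST,(20,0,110)),("rack",RK,(34,0,55))):
    w=wp(b,[p]); print(n,w,proj("top",w),proj("scene",w))
def tri(a,b):
    f=lambda x:np.r_[proj("top",[x])[0]-a,proj("scene",[x])[0]-b]
    return least_squares(f,[.5,0,.1]).x
print(tri((307.6,237.6),(265.2,188.2)),tri((189.4,233.6),(360.4,226)))
```

```text
stand [[ 0.475  -0.0484  0.11  ]] [[307.7619 238.4629]] [[265.4641 187.6307]]
rack [[0.4798 0.3126 0.055 ]] [[189.5021 234.6924]] [[361.1359 225.207 ]]
[ 0.4776 -0.0481  0.1092] [0.4834 0.3123 0.0542]
```

Wireframes match the scanner in both views, and both labels triangulate within 3 mm of the model. Next is the cradle.

>>> jog_arm --deltas '[[1, [0, 0, 0.05], [0, 0, 0]], [1, [0, 0, 0.13], [0, 0, 0]], [1, [0, 0, 0.22], [0, 0, 0]], [1, [0, 0, 0.3], [0, 0, -0.02]], [1, [0.03, 0.15, 0.36], [0, 0, -0.4]], [1, [0.03, 0.15, 0.36], [0, 0, -0.4]], [1, [0.03, 0.15, 0.36], [0, 0, -0.4]], [1, [0.03, 0.15, 0.36], [0, 0, -0.4]], [1, [0.03, 0.15, 0.36], [0, 0, -0.4]], [1, [0.03, 0.15, 0.36], [0, 0, -0.4]], [1, [0.03, 0.15, 0.36], [0, 0, -0.4]], [1, [0.03, 0.15, 0.36], [0, 0, -0.4]]]'

```text
t: 17.27
tool_pos: [0.6135, 0.0148, 0.2914]
tool_rot: [-1.561, -2.725, 0.002]
contact_force: [-0.3, -0.5, -2.5]
opening: 0.0421
grip_force: 62.2
```

>>> jog_arm --deltas '[[1, [0.02, 0.15, 0], [0, 0, -0.36]], [1, [0.02, 0.15, 0], [0, 0, -0.36]], [1, [0.02, 0.15, 0], [0, 0, -0.36]], [1, [0.02, 0.15, 0], [0, 0, -0.36]], [1, [0.02, 0.15, 0], [0, 0, -0.36]], [1, [0.02, 0.15, 0], [0, 0, -0.36]], [1, [0.02, 0.15, 0], [0, 0, -0.36]], [1, [0.02, 0.15, 0], [0, 0, -0.36]], [1, [0.02, 0.15, 0], [0, 0, -0.36]], [1, [0.02, 0.15, 0], [0, 0, -0.36]], [1, [0.02, 0.15, 0], [0, 0, -0.36]]]'

```text
t: 18.18
tool_pos: [0.6215, 0.0747, 0.2914]
tool_rot: [-2.772, -1.476, 0.001]
contact_force: [-0.1, -0.0, -1.4]
opening: 0.0414
grip_force: 62.2
```

Run:
```python
from plan import *
o=ctrl.get_obs();print(o["t"],o["q"],o["opening"]);delta(now(),tcp(seat(.1)),"preseat")
```

```text
18.1833 [0.0003 0.0196 1.5065 0.0011 1.6168 0.5925] 0.041435646407323626
preseat shift [-0.0737  0.0474 -0.3202] turn [ 0.0733 -0.0851 -0.1658] tcp [0.592  0.0937 0.1633]
```

>>> jog_arm --deltas '[[1, [-0.074, 0.047, -0.1], [0.0733, -0.0851, -0.1658]], [1, [-0.074, 0.047, -0.1], [0.0733, -0.0851, -0.1658]], [1, [-0.074, 0.047, -0.1], [0.0733, -0.0851, -0.1658]], [1, [-0.074, 0.047, -0.1], [0.0733, -0.0851, -0.1658]], [1, [-0.074, 0.047, -0.16], [0.0733, -0.0851, -0.1658]], [1, [-0.074, 0.047, -0.22], [0.0733, -0.0851, -0.1658]], [1, [-0.074, 0.047, -0.27], [0.0733, -0.0851, -0.1658]], [1, [-0.074, 0.047, -0.32], [0.0733, -0.0851, -0.1658]], [1, [-0.074, 0.047, -0.32], [0.0733, -0.0851, -0.1658]], [1, [-0.074, 0.047, -0.32], [0.0733, -0.0851, -0.1658]], [1, [-0.074, 0.047, -0.32], [0.0733, -0.0851, -0.1658]], [1, [-0.074, 0.047, -0.32], [0.0733, -0.0851, -0.1658]]]'

```text
t: 19.18
tool_pos: [0.5933, 0.0935, 0.166]
tool_rot: [-2.943, -0.675, -0.524]
contact_force: [0.2, 0.6, -1.3]
opening: 0.0421
grip_force: 62.3
```

Run:
```python
from plan import *
o=ctrl.get_obs();print(o["t"],o["q"],o["opening"],o["contact_force"])
for u in(.1,.05,.02,.005,.0):delta(now(),tcp(seat(u)),str(u))
S=now()@np.linalg.inv(T(F,G))
P=np.array([(-60,22,40),(-60,-22,40),(-60,-22,0),(-60,22,0),(-60,22,40),(41,22,40),(41,-22,40),(-60,-22,40)])/1000
H=[np.array([(x,y,z) for x,z in((65,13),(87,35),(63,59),(41,37),(65,13))])/1000 for y in(-32,32)]
B=[(75,50,10),(75,-50,10),(-75,-50,10),(-75,50,10),(75,50,10)]
c,s=np.cos(np.radians(20)),np.sin(np.radians(20))
K=[(c*a,b,62+s*a) for a,b in((65,13),(65,-13),(-65,-13),(-65,13),(65,13))]
out=[]
for n in("top","scene"):
    im=ctrl.get_image(n)[:,:,::-1];c0=proj(n,[(S@[0,0,-.02,1])[:3]])[0];u,v=int(c0[0]-40),int(c0[1]-50)
    I=cv2.resize(im[v:v+100,u:u+80],None,fx=5,fy=5,interpolation=cv2.INTER_CUBIC)
    D=lambda q,col:cv2.polylines(I,[((q-[u,v])*5+2).round().astype(np.int32)],False,col,1)
    for Q in [P]+H: D(proj(n,[(S@[*p,1])[:3] for p in Q]),(0,255,0))
    for Q in(B,K): D(proj(n,wp(CR,Q)),(0,0,255))
    out.append(I)
cv2.imwrite("pics/preseat.png",np.hstack(out))
```

```text
19.1833 [-0.0526 -0.2067  1.9576  0.1883  1.0861  1.0046] 0.0421013136035008 [ 0.1896  0.5566 -1.3266]
0.1 shift [-0.0033  0.0004 -0.0068] turn [-0.0001  0.0011  0.0006] tcp [0.592  0.0937 0.1633]
0.05 shift [ 0.0351  0.0191 -0.1242] turn [-0.0001  0.0011  0.0006] tcp [0.6074 0.1012 0.1163]
0.02 shift [ 0.0582  0.0303 -0.1947] turn [-0.0001  0.0011  0.0006] tcp [0.6166 0.1057 0.0881]
0.005 shift [ 0.0697  0.0359 -0.23  ] turn [-0.0001  0.0011  0.0006] tcp [0.6212 0.1079 0.074 ]
0.0 shift [ 0.0736  0.0378 -0.2417] turn [-0.0001  0.0011  0.0006] tcp [0.6228 0.1087 0.0693]
```

View pics/preseat.png

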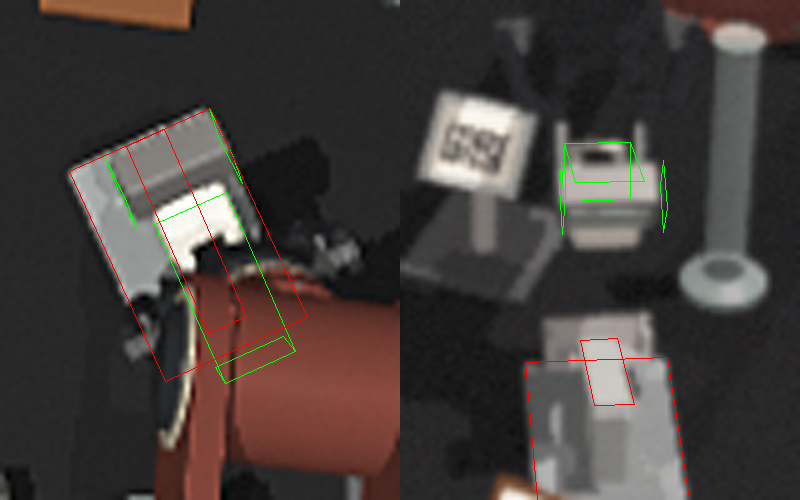

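The preseat view shows the scanner above the cradle with its head at the high end, and both wireframes fit within about 1 px. Descending along the bar's normal.

>>> jog_arm --deltas '[[1, [0.005, 0.005, -0.035], [0, 0.001, 0.0006]], [1, [0.015, 0.01, -0.07], [0, 0.001, 0.0006]], [1, [0.025, 0.0145, -0.1], [0, 0.001, 0.0006]], [1, [0.0351, 0.0191, -0.1242], [0, 0.001, 0.0006]], [1, [0.043, 0.023, -0.149], [0, 0.001, 0.0006]], [1, [0.051, 0.027, -0.173], [0, 0.001, 0.0006]], [1, [0.0582, 0.0303, -0.1947], [0, 0.001, 0.0006]], [1, [0.062, 0.032, -0.206], [0, 0.001, 0.0006]], [1, [0.065, 0.034, -0.216], [0, 0.001, 0.0006]], [1, [0.0674, 0.035, -0.223], [0, 0.001, 0.0006]], [1, [0.0674, 0.035, -0.223], [0, 0.001, 0.0006]], [1, [0.0674, 0.035, -0.223], [0, 0.001, 0.0006]]]'

```text
t: 20.28
tool_pos: [0.6191, 0.1076, 0.0746]
tool_rot: [-2.942, -0.676, -0.515]
contact_force: [-0.5, -0.0, -1.3]
opening: 0.0421
grip_force: 62.3
```

>>> jog_arm --deltas '[[1, [0, 0, 0], [0, 0, 0]], [1, [0, 0, 0], [0, 0, 0]], [1, [0, 0, 0], [0, 0, 0]], [1, [0, 0, 0], [0, 0, 0]]]'

```text
t: 20.62
tool_pos: [0.6191, 0.1075, 0.0747]
tool_rot: [-2.942, -0.676, -0.515]
contact_force: [0.5, 0.2, -1.0]
opening: 0.0418
grip_force: 62.3
```

Run:
```python
from plan import *
o=ctrl.get_obs();print(o["t"],o["opening"],o["contact_force"],o["wrist_torque"])
for u in(.005,.002,.0,-.001):delta(now(),tcp(seat(u)),str(u))
```

```text
20.6167 0.04182434168409906 [ 0.5074  0.2449 -1.044 ] [-0.1174  0.2498 -0.0221]
0.005 shift [ 0.0053  0.0009 -0.0017] turn [-0.0002 -0.0009  0.0002] tcp [0.6212 0.1079 0.074 ]
0.002 shift [ 0.0076  0.0021 -0.0088] turn [-0.0002 -0.0009  0.0002] tcp [0.6222 0.1084 0.0712]
0.0 shift [ 0.0092  0.0028 -0.0135] turn [-0.0002 -0.0009  0.0002] tcp [0.6228 0.1087 0.0693]
-0.001 shift [ 0.0099  0.0032 -0.0158] turn [-0.0002 -0.0009  0.0002] tcp [0.6231 0.1088 0.0684]
```

Approach contact gently.

>>> jog_arm --deltas '[[1, [0.006, 0.001, -0.002], [0, -0.0009, 0]], [1, [0.0068, 0.0015, -0.005], [0, -0.0009, 0]], [1, [0.0076, 0.0021, -0.0088], [0, -0.0009, 0]], [1, [0.0084, 0.0025, -0.011], [0, -0.0009, 0]], [1, [0.0092, 0.0028, -0.0135], [0, -0.0009, 0]], [1, [0.0092, 0.0028, -0.0135], [0, -0.0009, 0]], [1, [0.0092, 0.0028, -0.0135], [0, -0.0009, 0]]]'

```text
t: 21.2
tool_pos: [0.6226, 0.1087, 0.0688]
tool_rot: [-2.942, -0.676, -0.518]
contact_force: [-0.5, 0.1, -1.9]
opening: 0.0419
grip_force: 62.4
```

Run:
```python
from plan import *
o=ctrl.get_obs();print(o["t"],o["opening"],o["contact_force"],o["wrist_torque"])
for u in(.0,-.001,-.002,-.003):delta(now(),tcp(seat(u)),str(u))
```

```text
21.2 0.0418677846017691 [-0.544   0.1148 -1.9338] [-0.1008  0.3032 -0.0143]
0.0 shift [ 0.0004 -0.0001  0.0013] turn [-0.0002 -0.0002  0.0002] tcp [0.6228 0.1087 0.0693]
-0.001 shift [ 0.0012  0.0003 -0.0011] turn [-0.0002 -0.0002  0.0002] tcp [0.6231 0.1088 0.0684]
-0.002 shift [ 0.002   0.0007 -0.0034] turn [-0.0002 -0.0002  0.0002] tcp [0.6234 0.109  0.0675]
-0.003 shift [ 0.0027  0.0011 -0.0058] turn [-0.0002 -0.0002  0.0002] tcp [0.6237 0.1091 0.0665]
```

>>> jog_arm --deltas '[[1, [0.0006, 0.0002, -0.0012], [0, 0, 0]], [1, [0.0012, 0.0004, -0.0024], [0, 0, 0]], [1, [0.0016, 0.0006, -0.0036], [0, 0, 0]], [1, [0.002, 0.0008, -0.0048], [0, 0, 0]], [1, [0.002, 0.0008, -0.0048], [0, 0, 0]], [1, [0.002, 0.0008, -0.0048], [0, 0, 0]]]'

```text
t: 21.7
tool_pos: [0.6227, 0.1087, 0.0687]
tool_rot: [-2.942, -0.678, -0.514]
contact_force: [-15.5, -4.8, 13.9]
opening: 0.042
grip_force: 64.5
```

>>> jog_arm --deltas '[[1, [-0.001, -0.0004, 0.0015], [0, 0, 0]], [1, [-0.0016, -0.0006, 0.003], [0, 0, 0]], [1, [-0.0016, -0.0006, 0.003], [0, 0, 0]], [1, [-0.0016, -0.0006, 0.003], [0, 0, 0]]]'

```text
t: 22.03
tool_pos: [0.6228, 0.1087, 0.0688]
tool_rot: [-2.942, -0.677, -0.518]
contact_force: [-5.8, -1.7, 4.6]
opening: 0.0419
grip_force: 63.2
```

Run:
```python
from plan import *
o=ctrl.get_obs();print(o["t"],o["opening"],o["contact_force"],o["wrist_torque"])
for u in(.0,):delta(now(),tcp(seat(u)),str(u))
```

```text
22.0333 0.04193334652098761 [-5.7777 -1.6759  4.6424] [-0.19    0.7938  0.021 ]
0.0 shift [-0.0002 -0.0001  0.0013] turn [-0.0002 -0.0002  0.0001] tcp [0.6228 0.1087 0.0693]
```

>>> jog_arm --deltas '[[-0.1, [0, 0, 0], [0, 0, 0]], [-0.2, [0, 0, 0], [0, 0, 0]], [-0.3, [0, 0, 0], [0, 0, 0]], [-0.5, [0, 0, 0], [0, 0, 0]], [-0.7, [0, 0, 0], [0, 0, 0]], [-0.8, [0, 0, 0], [0, 0, 0]], [-0.8, [0, 0, 0], [0, 0, 0]], [-0.8, [0, 0, 0], [0, 0, 0]], [-0.8, [0, 0, 0], [0, 0, 0]], [-0.8, [0, 0, 0], [0, 0, 0]]]'

```text
t: 22.87
tool_pos: [0.6227, 0.1088, 0.0681]
tool_rot: [-2.942, -0.677, -0.518]
contact_force: [-0.4, 0.2, 0.1]
opening: 0.077
grip_force: 0.0
```

Run:
```python
from plan import *
o=ctrl.get_obs();print(o["t"],o["opening"],o["contact_force"])
delta(now(),tcp(seat(.13)),"up")
```

```text
22.8667 0.07700355089873588 [-0.4037  0.1527  0.1361]
up shift [-0.0998 -0.0489  0.3085] turn [-0.0002 -0.0002  0.0002] tcp [0.5828 0.0892 0.1915]
```

>>> jog_arm --deltas '[[-0.8, [-0.01, -0.005, 0.03], [0, 0, 0]], [-0.8, [-0.025, -0.0125, 0.077], [0, 0, 0]], [-0.8, [-0.045, -0.022, 0.139], [0, 0, 0]], [-0.8, [-0.07, -0.0345, 0.216], [0, 0, 0]], [-0.8, [-0.09, -0.044, 0.278], [0, 0, 0]], [-0.8, [-0.0998, -0.049, 0.3085], [0, 0, 0]], [-0.8, [-0.0998, -0.049, 0.4], [0, 0, 0]], [-0.8, [-0.0998, -0.049, 0.5], [0, 0, 0]], [-0.8, [-0.0998, -0.15, 0.6], [0, 0, 0]], [-0.8, [-0.0998, -0.4, 0.65], [0, 0, 0]], [-0.8, [-0.0998, -0.6, 0.65], [0, 0, 0]], [-0.8, [-0.0998, -0.6, 0.65], [0, 0, 0]]]'

```text
t: 23.87
tool_pos: [0.5829, -0.0645, 0.3205]
tool_rot: [-2.942, -0.679, -0.521]
contact_force: [0.8, -0.5, -1.4]
opening: 0.0769
grip_force: 0.0
```

Run:
```python
from plan import *
S=seat()
P=np.array([(-60,22,40),(-60,-22,40),(-60,-22,0),(-60,22,0),(-60,22,40),(41,22,40),(41,-22,40),(-60,-22,40)])/1000
H=[np.array([(x,y,z) for x,z in((65,13),(87,35),(63,59),(41,37),(65,13))])/1000 for y in(-32,32)]
out=[]
for n in("top","scene"):
    im=ctrl.get_image(n)[:,:,::-1];c0=proj(n,[S[:3,3]])[0];u,v=int(c0[0]-40),int(c0[1]-30)
    I=cv2.resize(im[v:v+60,u:u+80],None,fx=5,fy=5,interpolation=cv2.INTER_CUBIC); J=I.copy()
    for Q in [P]+H: cv2.polylines(I,[((proj(n,[(S@[*p,1])[:3] for p in Q])-[u,v])*5+2).round().astype(np.int32)],False,(0,255,0),1)
    out.append(np.vstack([J,I]))
cv2.imwrite("pics/placed.png",np.hstack(out))
cv2.imwrite("pics/sceneend.png",cv2.resize(ctrl.get_image("scene")[:,:,::-1],(784,588)))
```

```text
(no output)
```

View pics/placed.png

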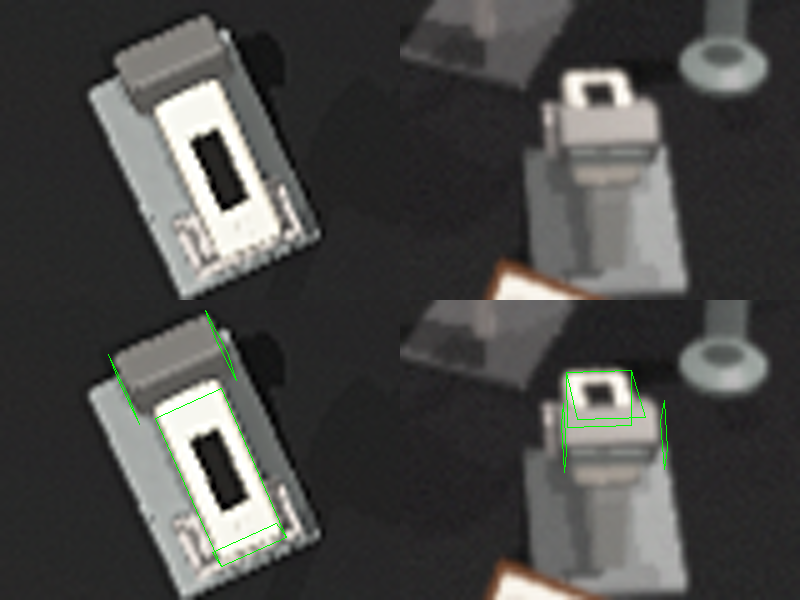

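View pics/sceneend.png

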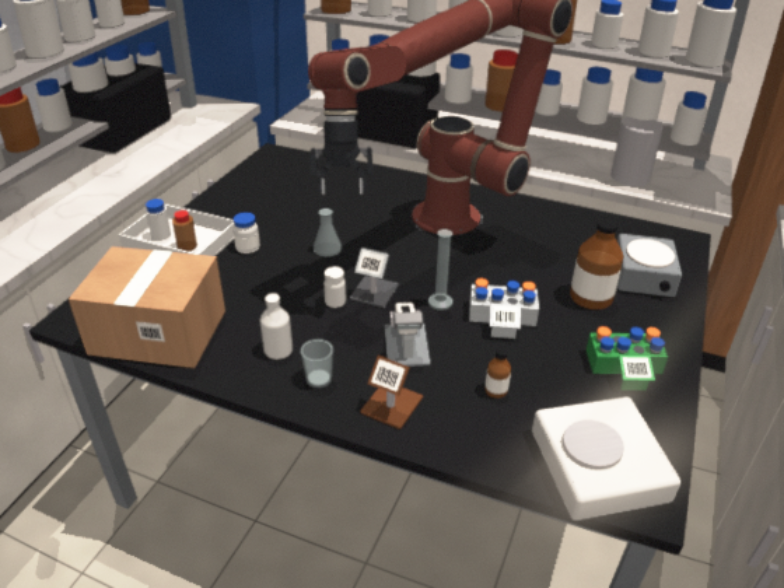

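The pictures show the scanner lying in the cradle on the wireframe of the seat pose. Its tail is between the cheeks (top view about (245,245)) and its head is at the high end. The bottles and glassware stand where they did at the start. Handing in.

```bash
python3 -c "
from station import ctrl
print(ctrl.finish_job())"
```

```text
the job is handed in; nothing more can be done
None
```

I scanned the rack label and then the stand label, holding about 2 s on each, laid the scanner back in its cradle with nothing else visibly moved, and handed the job in at about 24 s; no verdict came back.

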